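Stow the dumbbell in its sliding cradle

ROBOT

A 6-joint arm with a two-finger parallel gripper is mounted at the origin on the work surface. World frame = base frame: x ahead of the robot, y to its left, z up, the work surface at z = 0. Lengths are in mm, angles in rad, forces in N, time in s.
With the tool pointing down it reaches from about 300 to 775 mm from the base axis. Payload 14.6 kg.
Tool frame: the origin (TCP) lies between the finger pads; the fingertips stand 25 mm ahead of it and the grasp point (between the pads) lies 6 mm ahead of it (r.finger_overhang is the distance from the TCP to the fingertips, in mm); z points along the fingers, y is the line along which they close (so a half turn about z gives the same grasp; the last joint's range is limited). The gripper opens to 94 mm and grips with 3 to 60 N. Pads are 16 mm wide; open, the fingers measure 119 mm over their backs; the gripper's body (75 mm by 177 mm) begins 78 mm behind the grasp point.
Start: joints at [1.183, 0.3, 1.521, -0, 1.321, -0.067], TCP at [173.426, 521.932, 230.446] pointing down, gripper open.
Joint ranges: [-3.03, 3.03], [-0.79, 2.21], [0.23, 2.52], [-1.04, 4.18], [0, 3.07], [-2.55, 2.55]. Speed limits (rad/s): [2.22, 2.22, 2.57, 3.14, 3.14, 3.14].

INTERFACE

Orientations are given as a 3x3 rotation matrix whose columns are the frame's x, y, z axes.
In Python, from bench import r gives the robot as it stands. The module is installed in compiled form; this text tells all that it offers.
- The arm moves only by the tool carry_out, never from a script. Its arguments are lists of equal length, an entry for each row: "linear": the shift along the world's x, y, z as a fraction of full scale, a list of three; "delta_rot": the turn, a rotation vector about the world's x, y, z as a fraction of full scale, a list of three. A call has 1 to 10 rows; each row shifts and turns the commanded pose from where the row before left it; what a row does not reach is not made up. Full scale, the value 1, is 5 cm for a shift and 6 degrees for a turn. A row lasts 1/8 s, in which the tool goes at most 62.5 mm and 10.7 degrees, less where a joint would pass 70% of its speed; a pose out of reach is approached as far as the arm can. A call with a number of a shift or a turn outside -1 to 1 is refused whole. A call with a gripper value outside its range is refused whole. "fingers" is the opening, from 0 (shut) to 1 (fully open), set as the call begins (left out, the last holds). The fingers move at their own pace and stop on an object; the grip force is fixed at half the most. Time passes only in rows, so rows that do not move let the fingers close. It gives the time, the measured TCP pose, the force, the opening and the grip force at its end, in the units of the state.
- r.get_obs(): the state, without advancing time (a new reading comes with each control period).
- r.grab_frame(name): name is "scene" or "top" or "wrist"; returns (picture, depth): 420x560x3 uint8, blue, green, red; 420x560 float32, mm along the optical axis (not along the pixel's ray), 0 where there is no reading.
- r.camera_model(name): a dict with "K" (3x3 intrinsics, pixels), "cam_to_world" (4x4, takes a point from camera to world coordinates); the wrist camera has in their place "tool_from_camera" (4x4, takes a point from camera to tool coordinates, whose origin is the TCP and whose axes are the flange's). Camera axes: x right, y down, z forward; pixel columns grow to the right and rows downward; lengths in mm; the calibration is good to about 2 mm. The wrist camera is an equidistant fisheye: a pixel r from the principal point sees the ray r / f radians off the axis. A picture is of the moment at which its call begins: read the wrist's pose just before it. camera_model takes no time and is no camera call.
- r.close_job(): hands the job in; it is judged then, once.
Trained networks look in the newest picture that a camera, given by its name, has taken for a name from the list of things; names that differ only in an ending like _2 or _b are one class to them, and where a whole thing is asked for, a point or a joint stands for the part that bears it (a point fixed in the world has none). Each returns a list of dicts, best first, with "score" (0 to 1); they miss things now and then, are a little off and sometimes report something else, mostly with a low value. They report only what shows in the picture. A call takes as long as a camera call. They do not tell look-alikes from the thing itself.
- r.trace(thing, camera): "mask" (420x560 bool, what is visible of it).
- r.mark_of(thing, camera): "centre" ([x, y, z] in mm, in world coordinates, good to about 4 mm: a listed point, or the origin of a listed thing).
The state is a dict: "time_s": time; "joint_positions": joint angles; "joint_vel": joint speeds; "joint_efforts": joint torques, N m; "eef_pos": TCP position; "tool_rot": TCP orientation; "force": force on the tool from outside, world axes, zero at the start; "ft_torque": the same for the moment, N m; "finger_gap": opening from 0.0 (shut) to 1.0 (fully open); "grip_force": force on a finger pad.
Only numpy, scipy, OpenCV 4.12 (cv2) and the standard library are available. Lean on these libraries where they do the work, as an engineer would, in place of code of your own. Each camera call takes 0.05 s, during which the arm holds its last target. There are 200 camera calls.

TASK

Slide the carriage of the dumbbell cradle fully out to its end stop and lay the grey dumbbell lengthwise in the channel, flat on its floor, without dropping it. Then slide the carriage back until the dumbbell is held snugly, without play, between the carriage and the fixed cheek, let go, and leave the other things on the sill where they are.

Things in the scene. Friction and masses are not known exactly. Their poses are not given: they have to be found in the camera images.
- cradle: Low plywood cradle fixed to the sill, 100 wide (its x) and 364 long (its y). Origin at its underside, 160 from the inner face of the fixed cheek. Its floor is 20 above the sill; two aluminium lips 8 high, 62 apart inside, run along the channel. At the +y end stands the fixed plywood cheek, 50 above the floor, 16 thick; at the -y end a low stop bar 18 high.
- cheek_face (a point): Middle of the inner face of the fixed cheek, at the level of the channel floor (20 above the sill). Axes as the cradle's: the channel runs from here towards -y; z up.
- carriage (a joint): Slide of the carriage along the channel in m. At 0 its face is 40 mm from the fixed cheek; it grows as the carriage moves away (towards the cradle's -y), to 0.19 at the end stop, where the gap is 230 mm. It stays where it is left; about 3 N moves it.
- carriage_grip (a point): Point to grip on the carriage: on the axis of its upright round black post (28 diameter, top 20 above this point and 120 above the sill), 80 above the channel floor and 48 behind the carriage's face. The dark steel carriage has a face plate 86 wide, 12 thick, whose top is 50 above the channel floor, and a shoe 72 long.
- dumbbell: Grey plastic dumbbell, 170 long along its y, about 0.6 kg: two hexagonal heads 64 across the flats, 42 thick, joined by a round handle 28 in diameter and 86 long between the heads. It lies on a flat of each head. Origin below its centre, on the underside; z up.
- dumbbell_mid (a point): Centre of the dumbbell's handle, 32 above what it lies on.
- tumbler: Empty glass tumbler, 72 diameter, 95 high; origin at the centre of its foot. To be left alone.
- ball_stand: Black silicone massage ball, 66 diameter, in a round stand, 71 high together; origin at the centre of the foot. To be left alone.
- hex_key: Large chrome hex key lying flat, 120 by 45, 10 thick; origin halfway along its long leg (its y). To be left alone.
- shaker_bottle: Pale plastic drinking bottle with a black cap, 70 diameter, 170 high; origin at the centre of its foot. To be left alone.
- yoga_block: Cork yoga block, 75 by 220 by 140 high; origin at the centre of its underside. To be left alone.
- chalk_jar: White jar, 80 diameter, 90 high; origin at the centre of its foot. To be left alone.
Not all that is in view belongs to the job. What is shaped like the dumbbell but orange or yellow is not meant.

How it is judged:
By the outcome, as a careful person would: the job done as asked, in the order asked, and still so for the second after the job is handed in, with the robot touching nothing.
It also fails if it takes over 69 s, if anything falls off the work surface, if the arm or the gripper's body presses on something with over 40 N, if the wrist force passes 120 N, or if a joint passes its speed limit or range.

## Working session

There is one attempt and no reset: what is moved stays moved. The work goes in short steps, Python scripts to look and compute and a tool call to move; the robot and the scene stay as the last step left them, time stands still between calls to the robot, and variables do not carry over. Pictures are saved under pics/ and viewed, at most 10 in all, crops included, and the job is handed in when it is done.

Besides the shell and the picture viewer there is one more tool, called after "Call:" as name(argument=value, ...) on one line, values as JSON. carry_out: Moves the arm, as the interface text tells. Its arguments: {"type":"object","properties":{"linear":{"type":"array","items":{"type":"array","items":{"type":"number"}}},"delta_rot":{"type":"array","items":{"type":"array","items":{"type":"number"}}},"fingers":{"type":"number"}},"required":["linear","delta_rot"]}

```bash
mkdir -p pics
python3 - <<'E'
from bench import r
import cv2,numpy as np
s=r.get_obs();print(s['time_s'],s['eef_pos'],s['tool_rot'],s['finger_gap'])
a,_=r.grab_frame('scene');b,_=r.grab_frame('top')
cv2.imwrite('pics/a.png',a);cv2.imwrite('pics/b.png',b)
for c in('scene','top'):
  for t in('cheek_face','carriage_grip','dumbbell','dumbbell_mid','cradle'):
    print(c,t,[(round(d['score'],2),np.round(d['centre']).tolist()) for d in r.mark_of(t,c)][:4])
E
```

```text
0.0 [173.35933675 521.72093123 229.88729952] [[-9.48977529e-01  3.15343464e-01 -3.85571593e-04]
 [ 3.15343699e-01  9.48976924e-01 -1.07174275e-03]
 [ 2.79314739e-05 -1.13864736e-03 -9.99999351e-01]] 1.0024091935933972
scene cheek_face [(0.68, [571.0, 174.0, 19.0])]
scene carriage_grip [(0.89, [594.0, 47.0, 96.0])]
scene dumbbell [(0.79, [753.0, 378.0, -2.0]), (0.61, [344.0, 547.0, -2.0]), (0.59, [394.0, 251.0, 1.0]), (0.58, [221.0, 320.0, 1.0])]
scene dumbbell_mid [(0.96, [397.0, 255.0, 31.0]), (0.85, [223.0, 320.0, 34.0]), (0.7, [346.0, 546.0, 33.0]), (0.61, [752.0, 378.0, 34.0])]
scene cradle [(0.55, [600.0, 22.0, -2.0])]
top cheek_face [(0.6, [569.0, 171.0, 21.0])]
top carriage_grip [(0.64, [592.0, 51.0, 98.0])]
top dumbbell [(0.94, [223.0, 318.0, -1.0]), (0.93, [755.0, 375.0, 1.0]), (0.91, [349.0, 548.0, -1.0]), (0.74, [569.0, 171.0, 22.0])]
top dumbbell_mid [(0.98, [396.0, 251.0, 30.0]), (0.86, [224.0, 318.0, 32.0]), (0.86, [346.0, 548.0, 31.0]), (0.71, [756.0, 378.0, 34.0])]
top cradle [(0.8, [604.0, 14.0, -1.0])]
```

View pics/a.png

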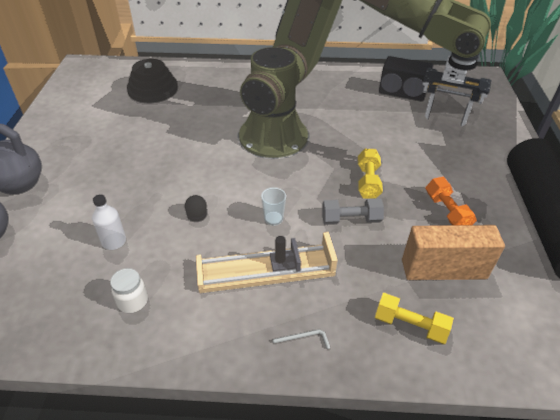

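View pics/b.png

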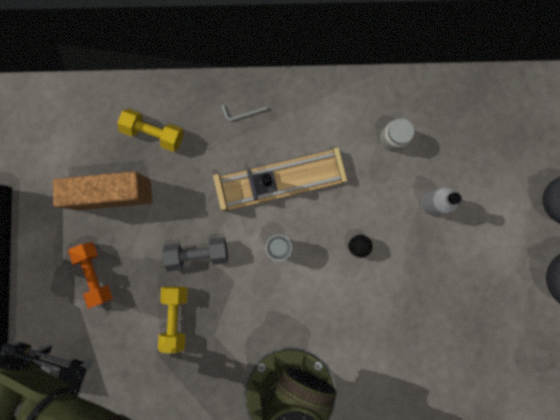

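The grey dumbbell is at scene (353,212) / top (195,254), about (396,252) in the world. The other dumbbells are yellow or orange. The carriage post is at top (265,182), and the cheek is the left end of the cradle at top (221,192). Next I'll refine the angles from the depth data.

```bash
cat > h.py <<'E'
from bench import r
import cv2,numpy as np
def cloud(cam):
    im,d=r.grab_frame(cam);m=r.camera_model(cam);K=m['K'];T=np.array(m['cam_to_world'])
    v,u=np.mgrid[:420,:560]
    P=np.stack([(u-K[0][2])/K[0][0]*d,(v-K[1][2])/K[1][1]*d,d],-1)@T[:3,:3].T+T[:3,3]
    P[d==0]=np.nan
    return im,P
def rect(Q):
    (c,wh,_)=q=cv2.minAreaRect(Q.astype(np.float32)); b=cv2.boxPoints(q)
    e=[b[1]-b[0],b[2]-b[1]];e=max(e,key=np.linalg.norm);e=e*np.sign(e[1])
    return np.round(c,1),np.round(wh,1),round(float(np.degrees(np.arctan2(-e[0],e[1]))),2)
E
python3 - <<'E'
from h import *
for c in('top','scene'):
    im,P=cloud(c);z=P[...,2]
    for t,x,lo,hi in(('dumbbell',(396,252),12,80),('cradle',(603,18),12,34),('carriage_grip',(593,49),105,130),('cradle',(572,172),58,80)):
        for m in r.trace(t,c):
            k=m['mask'] if t!='carriage_grip' else np.ones_like(m['mask'])
            k=k&(z>lo)&(z<hi)&(np.hypot(P[...,0]-x[0],P[...,1]-x[1])<(220 if lo==12 else 60))
            if k.sum()<15: continue
            Q=P[k];p=Q[:,:2]-Q[:,:2].mean(0);w=np.linalg.svd(p,full_matrices=False)[2][0];w=w*np.sign(w[1])
            print(c,t,round(m['score'],2),k.sum(),np.round(Q.mean(0),1),np.round(np.median(Q,0),1),'pca',round(np.degrees(np.arctan2(-w[0],w[1])),2),rect(Q[:,:2]), 'zmax',np.round(np.percentile(Q[:,2],98),1))
            if t=='carriage_grip':break
E
```

```text
top dumbbell 0.79 751 [264.2 315.3  50.1] [274.  315.7  46.9] pca 85.82 (array([247.5, 323.4]), array([ 74., 127.]), 83.21) zmax 67.8
top dumbbell 0.68 1214 [398.8 255.4  52.2] [399.  260.6  52.1] pca 6.45 (array([398.8, 255.8]), array([ 74. , 171.5]), 6.41) zmax 68.2
top cradle 0.55 3402 [604.9   2.7  22.5] [605.6 -10.2  21.6] pca 12.26 (array([605.,  11.]), array([ 99.4, 357.1]), 12.05) zmax 32.3
top carriage_grip 0.9 87 [595.4  51.  119.4] [595.1  51.6 119.9] pca -68.46 (array([595.9,  51.5]), array([25.6, 26.1]), 60.49) zmax 124.5
top cradle 0.55 209 [566.8 181.2  70.2] [566.1 180.7  70.3] pca -77.88 (array([567.9, 182. ]), array([98.5, 15.8]), -78.05) zmax 75.0
scene dumbbell 0.85 1001 [413.  252.7  46.6] [412.9 252.9  45.1] pca 6.16 (array([406.2, 253.3]), array([ 68.5, 170.6]), 7.8) zmax 66.2
scene dumbbell 0.76 580 [281.1 313.8  44.6] [301.2 313.8  44.4] pca -88.9 (array([282.2, 316.8]), array([ 71.9, 201.6]), 86.18) zmax 65.3
scene cradle 0.8 3423 [617.7   1.8  21.1] [619.4 -12.8  19.9] pca 10.83 (array([606.4,  10.8]), array([106.7, 363. ]), 11.81) zmax 32.5
scene carriage_grip 0.47 99 [602.   50.1 115.9] [603.4  49.5 117.5] pca -79.61 (array([598.5,  49. ]), array([26.2, 27.5]), 88.82) zmax 120.9
scene cradle 0.8 200 [576.3 180.5  67.4] [576.5 180.5  68.1] pca -77.95 (array([570.5, 179.7]), array([101. ,  16.4]), -77.95) zmax 72.8
```

Call:
carry_out(linear=[[0.7, -0.78, 0], [0.7, -0.78, 0], [0.7, -0.78, 0], [0.7, -0.78, 0], [0.7, -0.78, 0], [0.7, -0.78, 0], [0.7, -0.78, 0], [0.7, -0.78, 0], [0.7, -0.78, 0], [0.7, -0.78, 0]], delta_rot=[[0, 0, -0.9], [0, 0, -0.9], [0, 0, -0.9], [0, 0, -0.9], [0, 0, -0.9], [0, 0, -0.9], [0, 0, -0.9], [0, 0, -0.9], [0, 0, -0.9], [0, 0, -0.9]], fingers=0.7)

```text
time_s: 2.35
eef_pos: [524.4, 130.5, 230.6]
tool_rot: [[-0.3, 0.954, 0.0], [0.954, 0.3, 0.0], [0.0, 0.0, -1.0]]
force: [0.6, -0.0, 0.2]
finger_gap: 0.701
grip_force: 0.0
```

Call:
carry_out(linear=[[0.72, -0.8, 0], [0.72, -0.8, 0], [0, 0, 0], [0, 0, 0]], delta_rot=[[0, 0, -0.46], [0, 0, -0.46], [0, 0, 0], [0, 0, 0]])

```text
time_s: 2.85
eef_pos: [595.1, 52.2, 230.2]
tool_rot: [[-0.21, 0.978, -0.001], [0.978, 0.21, 0.0], [0.0, -0.001, -1.0]]
force: [-0.6, 0.6, 0.7]
finger_gap: 0.7
grip_force: 0.0
```

Run:
```python
from h import *
s=r.get_obs();print(s['eef_pos'],s['tool_rot'][:,1],s['force'])
r.grab_frame('wrist');print(r.mark_of('carriage_grip','wrist')[:1])
im,P=cloud('scene');print(r.mark_of('carriage_grip','scene')[:1])
```

```text
[595.13269582  52.18455236 230.20434867] [ 9.77751543e-01  2.09765676e-01 -5.31212145e-04] [-0.59662187  0.55615428  0.7135568 ]
[{'centre': [593.8, 52.0, 98.0], 'score': 0.9}]
[{'centre': [595.7, 46.3, 97.8], 'score': 0.66}]
```

Everything agrees to within about 2 mm. Now I'll lower the tool (TCP z 106) and grip.

Call:
carry_out(linear=[[0, -0.01, -0.8], [0, -0.01, -0.8], [0, -0.01, -0.6], [0, 0, -0.28], [0, 0, 0]], delta_rot=[[0, 0, 0], [0, 0, 0], [0, 0, 0], [0, 0, 0], [0, 0, 0]])

```text
time_s: 3.68
eef_pos: [595.3, 50.8, 106.4]
tool_rot: [[-0.21, 0.978, -0.001], [0.978, 0.21, -0.0], [0.0, -0.001, -1.0]]
force: [-0.1, 0.3, 0.4]
finger_gap: 0.703
grip_force: 0.0
```

Call:
carry_out(linear=[[0, 0, 0], [0, 0, 0], [0, 0, 0], [0, 0, 0], [0, 0, 0], [0, 0, 0]], delta_rot=[[0, 0, 0], [0, 0, 0], [0, 0, 0], [0, 0, 0], [0, 0, 0], [0, 0, 0]], fingers=0.0)

```text
time_s: 4.42
eef_pos: [595.8, 50.5, 106.7]
tool_rot: [[-0.21, 0.978, 0.001], [0.978, 0.21, 0.0], [-0.0, 0.001, -1.0]]
force: [5.0, 1.8, 0.1]
finger_gap: 0.291
grip_force: 30.0
```

Call:
carry_out(linear=[[0.083, -0.391, 0], [0.083, -0.391, 0], [0.083, -0.391, 0], [0.083, -0.391, 0], [0.083, -0.391, 0], [0.083, -0.391, 0], [0.083, -0.391, 0], [0, 0, 0]], delta_rot=[[0, 0, 0], [0, 0, 0], [0, 0, 0], [0, 0, 0], [0, 0, 0], [0, 0, 0], [0, 0, 0], [0, 0, 0]])

```text
time_s: 5.42
eef_pos: [625.3, -87.7, 106.7]
tool_rot: [[-0.208, 0.978, 0.002], [0.978, 0.208, -0.0], [-0.001, 0.002, -1.0]]
force: [8.1, -0.1, -1.0]
finger_gap: 0.29
grip_force: 30.0
```

Call:
carry_out(linear=[[0.02, -0.1, 0], [0.02, -0.1, 0], [0.0, -0.06, 0], [0, -0.06, 0]], delta_rot=[[0, 0, 0], [0, 0, 0], [0, 0, 0], [0, 0, 0]])

```text
time_s: 5.92
eef_pos: [627.5, -98.7, 106.6]
tool_rot: [[-0.211, 0.978, 0.002], [0.978, 0.211, 0.006], [0.005, 0.003, -1.0]]
force: [10.5, 36.8, 1.3]
finger_gap: 0.292
grip_force: 30.0
```

At the end stop: the travel matches the prediction and the force has risen. I'll relax and release.

Call:
carry_out(linear=[[0, 0.05, 0], [0, 0.02, 0], [0, 0, 0]], delta_rot=[[0, 0, 0], [0, 0, 0], [0, 0, 0]])

```text
time_s: 6.3
eef_pos: [627.5, -98.2, 106.7]
tool_rot: [[-0.21, 0.978, 0.003], [0.978, 0.21, 0.001], [0.0, 0.003, -1.0]]
force: [10.7, 5.6, -1.0]
finger_gap: 0.293
grip_force: 30.0
```

Call:
carry_out(linear=[[0, 0, 0], [0, 0, 0], [0, 0, 0], [0, 0, 0.6], [0, 0, 0.9], [0, 0, 0.9], [0, 0, 0]], delta_rot=[[0, 0, 0], [0, 0, 0], [0, 0, 0], [0, 0, 0], [0, 0, 0], [0, 0, 0], [0, 0, 0]], fingers=0.7)

```text
time_s: 7.18
eef_pos: [627.4, -99.3, 230.3]
tool_rot: [[-0.209, 0.978, 0.006], [0.978, 0.209, -0.001], [-0.003, 0.005, -1.0]]
force: [0.2, -0.3, -0.7]
finger_gap: 0.701
grip_force: 0.0
```

Run:
```python
from h import *
for c in('top','scene'):
    im,P=cloud(c);z=P[...,2]
    for t in('carriage_grip','cheek_face','dumbbell_mid'):print(c,t,r.mark_of(t,c)[:4])
```

```text
top carriage_grip []
top cheek_face [{'centre': [570.1, 171.5, 22.5], 'score': 0.61}]
top dumbbell_mid [{'centre': [755.6, 377.8, 32.3], 'score': 0.94}, {'centre': [223.0, 319.8, 35.7], 'score': 0.93}, {'centre': [400.4, 251.9, 30.8], 'score': 0.86}, {'centre': [347.0, 549.9, 29.2], 'score': 0.83}]
scene carriage_grip [{'centre': [395.0, 250.6, -0.9], 'score': 0.47}]
scene cheek_face [{'centre': [570.8, 172.9, 15.5], 'score': 0.67}]
scene dumbbell_mid [{'centre': [395.2, 257.2, 27.7], 'score': 0.77}, {'centre': [223.0, 318.7, 34.7], 'score': 0.61}, {'centre': [347.4, 543.9, 33.5], 'score': 0.56}, {'centre': [394.7, 250.5, 1.5], 'score': 0.44}]
```

Call:
carry_out(linear=[[-0.574, 0.883, 0], [-0.574, 0.883, 0], [-0.574, 0.883, 0], [-0.574, 0.883, 0], [-0.574, 0.883, 0], [-0.574, 0.883, 0], [-0.574, 0.883, 0], [-0.574, 0.883, 0], [0, 0, 0], [0, 0, 0]], delta_rot=[[0, 0, -0.12], [0, 0, -0.12], [0, 0, -0.12], [0, 0, -0.12], [0, 0, -0.12], [0, 0, -0.12], [0, 0, -0.12], [0, 0, -0.12], [0, 0, 0], [0, 0, 0]])

```text
time_s: 8.82
eef_pos: [397.1, 254.0, 226.3]
tool_rot: [[-0.111, 0.994, -0.0], [0.994, 0.111, -0.0], [-0.0, -0.0, -1.0]]
force: [1.0, 0.8, 0.8]
finger_gap: 0.701
grip_force: 0.0
```

Run:
```python
from h import *
s=r.get_obs();print(s['eef_pos'],s['tool_rot'][:,1],s['force'])
im,_=r.grab_frame('wrist');print(r.mark_of('dumbbell_mid','wrist')[:2]);cv2.imwrite('pics/w.png',im)
r.grab_frame('top');print(r.mark_of('carriage_grip','top')[:1])
```

```text
[397.08230316 253.98059691 226.33046535] [ 9.93834617e-01  1.10872662e-01 -8.75690188e-05] [1.02515338 0.82663478 0.81577782]
[{'centre': [758.2, 376.8, 31.7], 'score': 0.92}, {'centre': [218.3, 320.2, 31.3], 'score': 0.77}]
[{'centre': [625.4, -99.9, 99.2], 'score': 0.72}]
```

View pics/w.png

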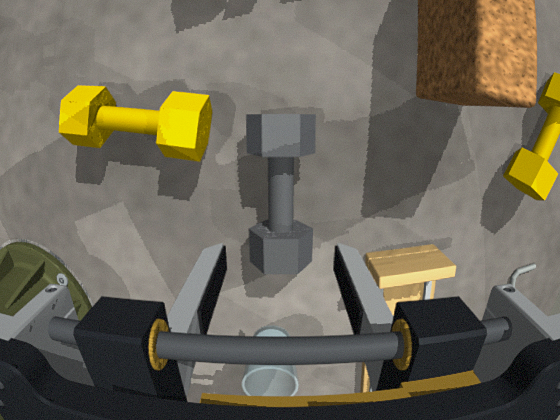

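The wrist view shows the grey dumbbell's handle upright at column 281, midway between the fingers (columns 225 and 335), so yaw and x fit. Lowering to z 38.

Call:
carry_out(linear=[[0.01, 0, -0.9], [0.01, 0, -0.9], [0, 0, -0.9], [0, 0, -0.6], [0, 0, -0.3], [0, 0, -0.16], [0, 0, 0]], delta_rot=[[0, 0, 0], [0, 0, 0], [0, 0, 0], [0, 0, 0], [0, 0, 0], [0, 0, 0], [0, 0, 0]])

```text
time_s: 9.9
eef_pos: [398.2, 254.3, 38.8]
tool_rot: [[-0.11, 0.994, 0.0], [0.994, 0.11, 0.0], [0.0, 0.0, -1.0]]
force: [0.3, -0.3, 0.7]
finger_gap: 0.7
grip_force: 0.0
```

Call:
carry_out(linear=[[0, 0, 0], [0, 0, 0], [0, 0, 0], [0, 0, 0], [0, 0, 0], [0, 0, 0]], delta_rot=[[0, 0, 0], [0, 0, 0], [0, 0, 0], [0, 0, 0], [0, 0, 0], [0, 0, 0]], fingers=0.0)

```text
time_s: 10.65
eef_pos: [397.9, 254.3, 38.6]
tool_rot: [[-0.11, 0.994, 0.0], [0.994, 0.11, 0.0], [0.0, 0.0, -1.0]]
force: [-2.2, -0.4, 3.6]
finger_gap: 0.289
grip_force: 30.0
```

Call:
carry_out(linear=[[0, 0, 0.2], [0, 0, 0.4], [0, 0, 0.6], [0, 0, 0.6], [0, 0, 0.6], [0, 0, 0.4], [0, 0, 0]], delta_rot=[[0, 0, 0], [0, 0, 0], [0, 0, 0], [0, 0, 0], [0, 0, 0], [0, 0, 0], [0, 0, 0]])

```text
time_s: 11.52
eef_pos: [398.1, 254.4, 179.5]
tool_rot: [[-0.11, 0.994, 0.002], [0.994, 0.11, 0.001], [0.001, 0.002, -1.0]]
force: [-0.4, -0.5, -7.1]
finger_gap: 0.288
grip_force: 30.0
```

Run:
```python
from h import *
s=r.get_obs();p=s['eef_pos'];R=s['tool_rot'];print(p,s['force'],s['ft_torque'])
im,P=cloud('top');z=P[...,2]
k=(z>130)&(z<190)&(np.hypot(P[...,0]-p[0],P[...,1]-p[1])<110)
# heads only: y ends
im2,d=r.grab_frame('wrist');m=r.trace('dumbbell','wrist');print([(q['score'],q['mask'].sum()) for q in m])
cv2.imwrite('pics/w2.png',np.hstack([im,im2])[:, :][::1]) if 0 else cv2.imwrite('pics/w2.png',im2)
im,P=cloud('scene');cv2.imwrite('pics/s2.png',cv2.resize(im[100:320,220:460],(720,660))[:600])
```

```text
[398.11341157 254.38626151 179.46944176] [-0.38829188 -0.49306065 -7.126601  ] [-0.06489176  0.02942201 -0.02557092]
[(0.68, np.int64(22939)), (0.58, np.int64(9192)), (0.56, np.int64(1460))]
```

View pics/w2.png

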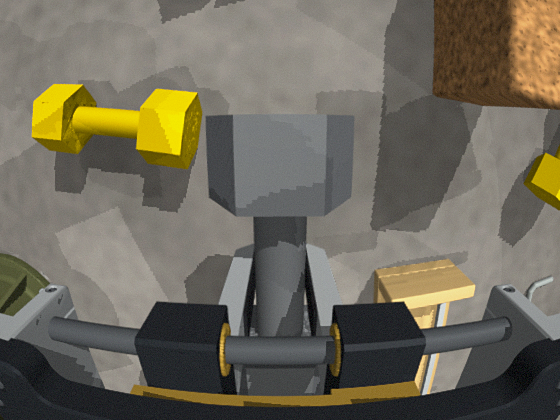

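View pics/s2.png

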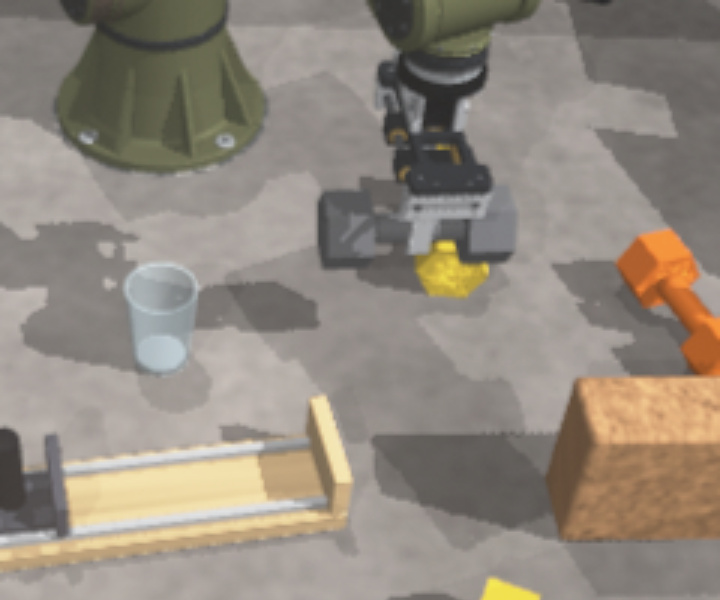

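The wrist view shows the head level and symmetric (columns 207–353). In the scene view the grip may be off-centre along the handle, so I'll measure that from the wrist depth.

Run:
```python
from h import *
s=r.get_obs()
im,d=r.grab_frame('wrist');c=r.camera_model('wrist');K=np.array(c['K']);T=np.array(c['tool_from_camera'])
v,u=np.mgrid[:420,:560];x=(u-K[0,2])/K[0,0];y=(v-K[1,2])/K[1,1];th=np.hypot(x,y)
k=np.tan(th)/np.maximum(th,1e-9)
P=np.stack([x*k*d,y*k*d,d],-1)@T[:3,:3].T+T[:3,3]
m=max(r.trace('dumbbell','wrist'),key=lambda q:q['mask'].sum())['mask']&(d>0)
for cc in (225,250,280,310,340):
  for rr in(118,125,150,180,200,212): print(cc,rr,np.round(P[rr,cc],1))
im,P=cloud('scene');z=P[...,2]
p,R=s['eef_pos'],s['tool_rot'];L=(P-p)@R
k=(z>138)&(z<207)&(abs(L[...,0])<110)&(abs(L[...,1])<45)
for a in range(-105,106,5):
  q=k&(L[...,0]>=a)&(L[...,0]<a+5)
  if q.sum(): print(a,q.sum(),np.round(L[q][:,1:].min(0)),np.round(L[q][:,1:].max(0)))
```

```text
225 118 [ 83.3 -23.8 -17.8]
225 125 [ 80.3 -23.9 -17.5]
225 150 [ 69.7 -24.1 -18. ]
225 180 [ 56.3 -24.9 -16. ]
225 200 [ 47.  -25.5 -15. ]
225 212 [-18.3 -60.3 177.4]
250 118 [ 83.1 -12.7 -25.1]
250 125 [ 80.3 -12.6 -25.6]
250 150 [ 70.3 -12.9 -24.8]
250 180 [ 58.1 -13.1 -25. ]
250 200 [ 49.6 -13.3 -24.6]
250 212 [ 44.4 -13.4 -24.8]
280 118 [ 83.   -0.9 -24.9]
280 125 [ 80.2  -0.9 -25.3]
280 150 [ 70.2  -0.9 -24.5]
280 180 [ 58.   -0.9 -24.8]
280 200 [ 49.4  -0.9 -24.2]
280 212 [ 44.7  -0.9 -25.7]
310 118 [ 83.1  11.  -24.1]
310 125 [ 80.3  10.9 -24.8]
310 150 [ 70.3  11.1 -24.6]
310 180 [ 58.2  11.2 -25.6]
310 200 [ 49.6  11.5 -24.8]
310 212 [ 44.5  11.6 -25.2]
340 118 [ 83.3  25.4 -11.1]
340 125 [ 80.2  25.4 -11.2]
340 150 [ 68.9  25.9 -10.6]
340 180 [54.9 26.7 -8.9]
340 200 [45.2 27.2 -8.4]
340 212 [-18.4  63.7 177.4]
-90 78 [-32. -29.] [36. 36.]
-85 53 [-24. -29.] [42. 36.]
-80 48 [-14. -27.] [40. 35.]
-75 47 [-14. -28.] [41. 34.]
-70 48 [-14. -28.] [38. 37.]
-65 46 [-18. -28.] [42. 37.]
-60 51 [-18. -28.] [37. 36.]
-55 50 [-18. -27.] [40. 37.]
-50 53 [-19. -27.] [42. 39.]
-45 8 [-13. -26.] [34. 29.]
-40 19 [-5. -8.] [18. 15.]
-35 21 [-6. -9.] [19. 17.]
-30 20 [-5. -7.] [17. 19.]
-25 17 [-5. -8.] [19. 10.]
-20 16 [-7. -7.] [19. 13.]
-15 33 [-21. -23.] [29. 22.]
-10 29 [-23. -25.] [29. 16.]
-5 20 [ 24. -24.] [31. 18.]
0 20 [ 24. -23.] [30. 19.]
5 17 [ 24. -24.] [29. 16.]
10 6 [11. -8.] [18. 12.]
15 14 [ 4. -6.] [18. 15.]
20 15 [ 6. -7.] [19. 19.]
25 14 [ 6. -5.] [16. 16.]
30 13 [ 6. -4.] [17. 14.]
35 15 [ 6. -7.] [18. 13.]
40 63 [ -3. -18.] [37. 37.]
45 27 [ 21. -18.] [39. 34.]
50 30 [ 22. -20.] [40. 32.]
55 31 [ 15. -25.] [38. 32.]
60 39 [  8. -27.] [39. 31.]
65 43 [-12. -28.] [38. 35.]
70 49 [-13. -28.] [42. 32.]
75 45 [-17. -27.] [37. 32.]
80 42 [-15. -26.] [37. 34.]
85 2 [24. -7.] [29. -1.]
```

The dumbbell is centred in the grip to about 1 mm and level. Carrying it over the channel to (591.4, 71).

Call:
carry_out(linear=[[0.3, -0.285, 0], [0.5, -0.475, 0], [0.55, -0.52, 0], [0.55, -0.52, 0], [0.55, -0.52, 0], [0.55, -0.52, 0], [0.5, -0.475, 0], [0.366, -0.353, 0], [0, 0, 0], [0, 0, 0]], delta_rot=[[0, 0, 0.12], [0, 0, 0.12], [0, 0, 0.12], [0, 0, 0.12], [0, 0, 0.12], [0, 0, 0.12], [0, 0, 0.12], [0, 0, 0.12], [0, 0, 0], [0, 0, 0]])

```text
time_s: 13.12
eef_pos: [590.7, 71.2, 177.9]
tool_rot: [[-0.21, 0.978, -0.001], [0.978, 0.21, 0.0], [0.0, -0.001, -1.0]]
force: [-0.3, -0.3, -6.0]
finger_gap: 0.291
grip_force: 30.0
```

Call:
carry_out(linear=[[0.01, 0, -0.4], [0, 0, -0.6], [0, 0, -0.6], [0, 0, -0.4], [0, 0, -0.2], [0, 0, 0]], delta_rot=[[0, 0, 0], [0, 0, 0], [0, 0, 0], [0, 0, 0], [0, 0, 0], [0, 0, 0]])

```text
time_s: 13.88
eef_pos: [591.4, 71.3, 68.3]
tool_rot: [[-0.21, 0.978, -0.001], [0.978, 0.21, 0.0], [0.0, -0.001, -1.0]]
force: [0.6, 0.4, -7.2]
finger_gap: 0.29
grip_force: 30.0
```

Run:
```python
from h import *
s=r.get_obs();print(s['eef_pos'],s['force'])
a,_=r.grab_frame('scene');b,_=r.grab_frame('wrist')
A=cv2.resize(a[190:310,180:360],(540,360));B=cv2.resize(b,(480,360))
cv2.imwrite('pics/p.png',cv2.resize(np.hstack([A,B]),(800,282)))
```

```text
[591.41105426  71.25868957  68.33762675] [ 0.61170323  0.42018804 -7.21675833]
```

View pics/p.png

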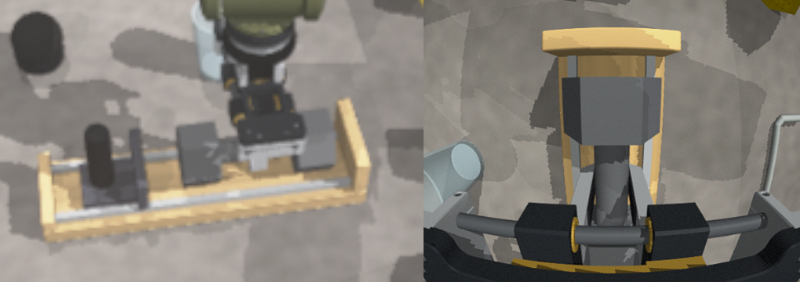

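The dumbbell hangs centred over the channel between the lips (right picture, columns 562–660), with gaps to the cheek and to the carriage. Now setting it down gently.

Call:
carry_out(linear=[[0, 0, -0.1], [0, 0, -0.05], [0, 0, -0.03], [0, 0, 0]], delta_rot=[[0, 0, 0], [0, 0, 0], [0, 0, 0], [0, 0, 0]])

```text
time_s: 14.48
eef_pos: [591.6, 70.9, 59.3]
tool_rot: [[-0.21, 0.978, -0.0], [0.978, 0.21, 0.0], [0.0, -0.0, -1.0]]
force: [-0.0, 0.7, -6.3]
finger_gap: 0.291
grip_force: 30.0
```

Call:
carry_out(linear=[[0, 0, -0.016], [0, 0, -0.012], [0, 0, 0]], delta_rot=[[0, 0, 0], [0, 0, 0], [0, 0, 0]])

```text
time_s: 14.85
eef_pos: [591.8, 70.9, 58.6]
tool_rot: [[-0.21, 0.978, 0.0], [0.978, 0.21, 0.0], [-0.0, 0.0, -1.0]]
force: [-4.6, -0.0, 3.0]
finger_gap: 0.288
grip_force: 30.0
```

It is on the floor: the weight is carried, at the expected height. Releasing and going up.

Call:
carry_out(linear=[[0, 0, 0], [0, 0, 0], [0, 0, 0], [0, 0, 0]], delta_rot=[[0, 0, 0], [0, 0, 0], [0, 0, 0], [0, 0, 0]], fingers=0.6)

```text
time_s: 15.35
eef_pos: [591.8, 70.9, 58.1]
tool_rot: [[-0.21, 0.978, 0.0], [0.978, 0.21, 0.0], [-0.0, 0.0, -1.0]]
force: [0.1, 1.1, 0.3]
finger_gap: 0.596
grip_force: 0.0
```

Call:
carry_out(linear=[[0, 0, 0.4], [0, 0, 0.8], [0, 0, 0.9], [0, 0, 0.9], [0, 0, 0.4], [0.24, -0.8, 0], [0.24, -0.9, 0], [0.22, -0.9, 0], [0.02, -0.8, 0], [0, 0, 0]], delta_rot=[[0, 0, 0], [0, 0, 0], [0, 0, 0], [0, 0, 0], [0, 0, 0], [0, 0, 0], [0, 0, 0], [0, 0, 0], [0, 0, 0], [0, 0, 0]])

```text
time_s: 16.6
eef_pos: [627.5, -101.6, 229.3]
tool_rot: [[-0.206, 0.978, 0.001], [0.978, 0.206, -0.0], [-0.001, 0.001, -1.0]]
force: [-0.1, -0.2, -0.3]
finger_gap: 0.599
grip_force: 0.0
```

Run:
```python
from h import *
s=r.get_obs();print(s['eef_pos'],s['tool_rot'][:,1])
im,P=cloud('top');z=P[...,2]
for m in r.trace('dumbbell','top'):
    k=m['mask']&(z>30)&(z<100);Q=P[k]
    if k.sum()>50: print(k.sum(),np.round(Q.mean(0),1),rect(Q[:,:2]),np.percentile(Q[:,2],95))
r.grab_frame('wrist');print(r.mark_of('carriage_grip','wrist')[:1])
```

```text
[ 627.49528608 -101.55668167  229.26528644] [9.78450461e-01 2.06479971e-01 8.46865830e-04]
1150 [753.4 380.9  53.4] (array([755.9, 381.2]), array([172.8,  74.1]), -21.94) 67.82133492079413
1144 [352.3 542.6  53. ] (array([349.7, 549.4]), array([169.5,  73.6]), -70.28) 67.28639614027823
1061 [589.   74.2  73.8] (array([593. ,  73.1]), array([ 73.9, 169.3]), 12.32) 87.09947470215138
1121 [227.9 318.8  53.6] (array([223.7, 321.5]), array([ 72.7, 171.2]), 86.27) 66.99526988102002
737 [ 716.3 -315.4   80.2] (array([ 720.5, -318.8]), array([72.7, 74.6]), 79.06) 94.04612299449987
[{'centre': [626.6, -96.7, 97.6], 'score': 0.68}]
```

Call:
carry_out(linear=[[0, 0.06, -0.8], [0, 0, -0.8], [0, 0, -0.6], [0, 0, -0.26], [0, 0, 0]], delta_rot=[[0, 0, 0], [0, 0, 0], [0, 0, 0], [0, 0, 0], [0, 0, 0]])

```text
time_s: 17.42
eef_pos: [627.7, -95.6, 105.2]
tool_rot: [[-0.21, 0.978, -0.0], [0.978, 0.21, 0.0], [0.0, -0.0, -1.0]]
force: [-0.5, -0.6, 0.4]
finger_gap: 0.601
grip_force: 0.0
```

Call:
carry_out(linear=[[0, 0, 0], [0, 0, 0], [0, 0, 0], [0, 0, 0], [0, 0, 0]], delta_rot=[[0, 0, 0], [0, 0, 0], [0, 0, 0], [0, 0, 0], [0, 0, 0]], fingers=0.0)

```text
time_s: 18.05
eef_pos: [627.4, -96.3, 105.6]
tool_rot: [[-0.209, 0.978, -0.001], [0.978, 0.209, -0.0], [-0.0, -0.001, -1.0]]
force: [-4.9, -0.1, 4.7]
finger_gap: 0.293
grip_force: 30.0
```

Call:
carry_out(linear=[[-0.042, 0.196, 0], [-0.042, 0.196, 0], [-0.042, 0.196, 0], [-0.03, 0.137, 0], [-0.02, 0.1, 0], [-0.02, 0.1, 0], [-0.02, 0.1, 0], [0, 0, 0]], delta_rot=[[0, 0, 0], [0, 0, 0], [0, 0, 0], [0, 0, 0], [0, 0, 0], [0, 0, 0], [0, 0, 0], [0, 0, 0]])

```text
time_s: 19.05
eef_pos: [616.4, -45.4, 105.6]
tool_rot: [[-0.209, 0.978, -0.001], [0.978, 0.209, -0.001], [-0.001, -0.001, -1.0]]
force: [-6.3, -3.7, 5.9]
finger_gap: 0.29
grip_force: 30.0
```

Call:
carry_out(linear=[[-0.01, 0.06, 0], [-0.01, 0.06, 0], [-0.01, 0.04, 0], [0, 0.02, 0], [0, 0, 0]], delta_rot=[[0, 0, 0], [0, 0, 0], [0, 0, 0], [0, 0, 0], [0, 0, 0]])

```text
time_s: 19.68
eef_pos: [614.8, -37.5, 105.6]
tool_rot: [[-0.209, 0.978, -0.001], [0.978, 0.209, -0.002], [-0.002, -0.002, -1.0]]
force: [-8.5, -9.2, 6.1]
finger_gap: 0.289
grip_force: 30.0
```

Call:
carry_out(linear=[[-0.005, 0.03, 0], [-0.005, 0.03, 0], [0, 0, 0]], delta_rot=[[0, 0, 0], [0, 0, 0], [0, 0, 0]])

```text
time_s: 20.05
eef_pos: [614.8, -37.3, 105.6]
tool_rot: [[-0.208, 0.978, 0.0], [0.978, 0.208, -0.006], [-0.006, -0.001, -1.0]]
force: [-2.8, -29.7, 2.3]
finger_gap: 0.292
grip_force: 30.0
```

Snug: motion stopped at the predicted place with the force at 30 N. I'll ease slightly, still pushing, then release.

Call:
carry_out(linear=[[0, -0.02, 0], [0, 0, 0]], delta_rot=[[0, 0, 0], [0, 0, 0]])

```text
time_s: 20.3
eef_pos: [614.7, -37.4, 105.6]
tool_rot: [[-0.208, 0.978, 0.0], [0.978, 0.208, -0.005], [-0.005, -0.001, -1.0]]
force: [-3.3, -22.1, 3.1]
finger_gap: 0.291
grip_force: 30.0
```

Call:
carry_out(linear=[[0, 0, 0], [0, 0, 0], [0, 0, 0], [0, 0, 0], [0, 0, 0.4], [0, 0, 0.8], [0, 0, 0.9], [0, 0, 0.5], [0, 0, 0]], delta_rot=[[0, 0, 0], [0, 0, 0], [0, 0, 0], [0, 0, 0], [0, 0, 0], [0, 0, 0], [0, 0, 0], [0, 0, 0], [0, 0, 0]], fingers=0.6)

```text
time_s: 21.42
eef_pos: [615.4, -33.8, 236.8]
tool_rot: [[-0.21, 0.978, 0.003], [0.978, 0.21, -0.0], [-0.001, 0.003, -1.0]]
force: [-0.2, -0.5, -1.3]
finger_gap: 0.6
grip_force: 0.0
```

Call:
carry_out(linear=[[0, -0.8, 0.2], [0, -0.8, 0], [0, -0.8, 0], [0, -0.8, 0], [0, 0, 0]], delta_rot=[[0, 0, 0], [0, 0, 0], [0, 0, 0], [0, 0, 0], [0, 0, 0]])

```text
time_s: 22.05
eef_pos: [614.2, -196.1, 242.8]
tool_rot: [[-0.207, 0.978, -0.003], [0.978, 0.207, 0.001], [0.001, -0.002, -1.0]]
force: [-0.2, 0.7, -0.2]
finger_gap: 0.603
grip_force: 0.0
```

Run:
```python
from h import *
im,P=cloud('scene');z=P[...,2];print(r.mark_of('carriage_grip','scene')[:1])
t,Q=cloud('top');print(r.mark_of('carriage_grip','top')[:1])
A=cv2.resize(im[180:310,180:360],(400,290));B=cv2.resize(t[130:230,190:370],(400,290))
cv2.imwrite('pics/f.png',np.hstack([A,B]))
```

```text
[{'centre': [614.3, -44.9, 98.7], 'score': 0.57}]
[{'centre': [614.9, -37.4, 99.0], 'score': 0.9}]
```

View pics/f.png

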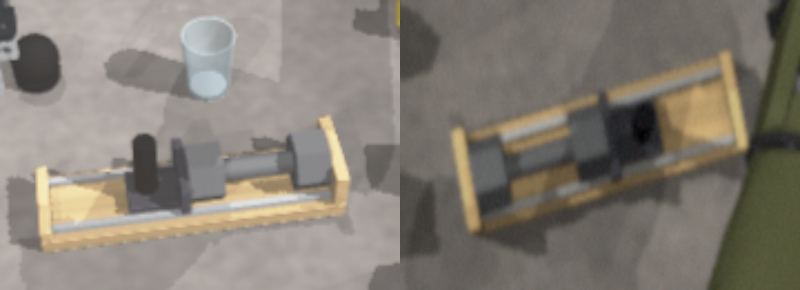

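The dumbbell lies flat between the cheek and the carriage face with no visible gap (left picture, columns 180–330), and the tumbler is where it was.

```bash
python3 -c "
from bench import r
print(r.close_job())"
```

```text
the job is handed in; nothing more can be done
None
```

I slid the carriage out to its end stop, laid the grey dumbbell flat in the channel, slid the carriage back until it held the dumbbell snugly against the cheek, let go, and handed the job in at about 22 s; I moved nothing else.

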